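Fit the cup and lid of a craft mill and hold it at pulse

TASK

Set the metal cup on the mill base so that the base's two pegs go into the holes in the cup's ears and it sits flat, and let go of it. Then put the lid in the cup, its two lugs down through the two slots of the mouth until it lies flush on the rim, and twist it clockwise (seen from above) half of the way to the lock, about 30 degrees: that is the pulse position, and it must never be turned on as far as the lock at 60 degrees. A spring turns the lid back, so finish while still gripping the lid and holding it there; leave the other things on the table where they are.

Things in the scene. Friction and masses are not known exactly. Their poses are not given: they have to be found in the camera images.
- base_seat (a point): centre of the flat top of the mill base, a fixed white block 150 (x) x 96 (y) x 40 mm high; z up. Two upright steel pegs, 8 mm thick, 14 mm high, with tapered tips, stand on this top 46 mm either side of the centre along its x axis. The seated cup's foot lies here, cup x along base x (either way round).
- cup_center (a point): centre of the loose aluminium cup (about 220 g), 35 mm above its underside: a round can 60 mm in diameter, 70 mm high, on a foot plate with two ears along its x axis. Two flat upright grip faces, 24 mm wide, look to the cup's +y and -y, 63 mm apart, from 10 to 64 mm up. z is up. A half turn about z makes no difference.
- cup_foot (a point): centre of the cup's underside, axes as cup_center. The foot plate is 124 (x) x 40 (y) x 8 mm; each ear has a 13 mm through hole 46 mm from the centre along +x and -x.
- cup_mouth (a point): centre of the cup's open top, level with the rim, 70 mm above its underside; axes as cup_center. Opening 40 mm wide in a 6 mm thick ledge; slots 13 mm wide at its +x and -x sides widen it to 54 mm; a pocket of the ring (11.5 mm) lies under each. Outside below the rim, clockwise of each slot: one raised rib at 30 degrees (half), two at 60 degrees (lock).
- cup_ring (a joint): turn of the sprung ring inside the cup, rad, 0 at rest with its pockets under the slots; the lid's lugs carry it clockwise seen from above (positive), about 0.08 rad (up to 0.15) behind the lid because of play. Half-way is 0.52, lock (end stop) 1.05. The spring pulls back to 0 with 0.05 N m at the start, 0.11 N m half-way.
- lid_grip (a point): centre of the upright grip bar on the loose grey lid (about 70 g): bar 46 mm long (lid x axis), 12 mm thick (y), its foot 24 mm and its top 54 mm above the lid's underside; this point is 39 mm above that. z is up. The bar stands on a disc 60 mm wide and points along the lugs, with a small nub at each end. A half turn about z makes no difference.
- lid_foot (a point): centre of the lid's underside (end of the neck, on which it stands at first), axes as lid_grip. Neck 33 mm in diameter, 18 mm long; two lugs 8.5 mm wide along +x and -x, 48 mm across, 2 to 10 mm up; disc 18 to 24 mm up. With the lid in, the disc lies on the cup's rim and this point is 18 mm below the rim.
- cup: the whole cup (with its ring), origin at cup_foot
- lid: the whole lid, origin at lid_foot
- shell: bystander, to be left alone: half walnut shell lying open side down, 44 x 34 x 16 mm; origin at its underside
- tape: bystander, to be left alone: roll of masking tape lying flat, 104 mm across, 25 mm high; origin at its underside
- nut: bystander, to be left alone: walnut, 47 x 38 x 34 mm; origin at its underside
- brush: bystander, to be left alone: paint brush lying down, 199 mm long, 12 mm thick; origin at its underside
Mind the look-alikes: they are no part of the job. Of the things that look like the lid, the middle-sized one is meant.

How it is judged:
By the outcome, as a careful person would: the job done as asked, in the order asked, and still so for the second after the job is handed in, while the arm keeps its last pose, push and grip.
It also fails if it takes over 64 s, if anything falls off the work surface, if the arm or the gripper's body presses on something with over 40 N, if the wrist force passes 120 N, or if a joint passes its speed limit or range.

ROBOT

A 6-joint arm with a two-finger parallel gripper is mounted at the origin on the work surface; the furniture and walls round the work are solid. World frame = base frame: x ahead of the robot, y to its left, z up, the work surface at z = 0. Lengths are in m, angles in degrees, forces in N, time in s.
With the tool pointing down it reaches from about 0.4 to 0.825 m from the base axis. Payload 7 kg.
Tool frame: the origin (TCP) lies between the finger pads; the fingertips stand 19 mm ahead of it and the grasp point (between the pads) is the TCP; x points along the fingers, y is the direction in which the jaws open and shut, and the axes are right-handed (so a half turn about x gives the same grasp; the last joint's range is limited). The gripper opens to 88 mm and grips with 3 to 60 N. Pads are 19 mm wide; open, the fingers measure 130 mm over their backs; the gripper's body (78 mm by 193 mm) begins 47 mm behind the grasp point.
Start: joints at [-50.758, 20.546, 0.682, 0, -70.136, -16.507], TCP at [0.261, -0.623, 0.246] pointing down, gripper open.
Joint ranges: [-176.03, 176.03], [-82.01, 121.73], [-58.28, 71.71], [-173.87, 95.51], [-174.79, -0.11], [-173.66, 173.66]. Speed limits (degrees/s): [136.94, 136.94, 172.46, 180, 180, 180].

INTERFACE

Orientations are given as [roll, pitch, yaw] about the fixed x, y, z axes, in that order (R = Rz(yaw) Ry(pitch) Rx(roll)).
In Python, from plant import * gives the robot as it stands.
- The arm moves only by the tool step_arm, never from a script. Its argument "steps" is a list of rows, each a list of 2 entries, a list of its own where there are three numbers: the shift along the tool's x, y, z in units of 0.02 m (1.0 is 0.02 m), then the turn about the tool's x in units of 6 degrees (1.0 is 6 degrees). A call has 1 to 20 rows; each row shifts and turns the commanded pose from where the row before left it, along the tool's axes as they then stand; what a row does not reach is not made up. A row lasts 1/12 s, in which the tool goes at most 41.7 mm and 7.16 degrees, less where a joint would pass 70% of its speed; a pose out of reach is approached as far as the arm can. A call with a number of a shift or a turn outside -1 to 1 is refused whole. A call with a gripper value outside its range is refused whole. "fingers" is the closure, from 0 (fully open) to 1 (shut), set as the call begins (left out, the last holds). The fingers move at their own pace and stop on an object; "grip_force" is the grip in N (left out, the last holds). Time passes only in rows, so rows that do not move let the fingers close. It gives the time, the measured TCP pose, the force and the opening at its end, in the units of the state.
- get_state(): the state, without advancing time (a new reading comes with each control period).
- capture(name): name is "side" or "top" or "wrist"; returns the picture (480x640x3 uint8, blue, green, red); there is no depth.
- camera_model(name): a dict with "intrinsics" (3x3 intrinsics, pixels), "dist_coeffs" ([k1, k2, p1, p2, k3] as OpenCV has them; the pictures are not rectified), "rvec" (rotation vector, rad) and "tvec" (3), from world to camera coordinates, as OpenCV has them. Camera axes: x right, y down, z forward; pixel columns grow to the right and rows downward; lengths in m; the calibration is good to about 2 mm. A picture is of the moment at which its call begins: read the wrist's pose just before it. camera_model takes no time and is no camera call; for the wrist camera it gives the pose at the moment of the call.
- close_job(): hands the job in, once; it reports no verdict.
The state is a dict: "time_s": time; "joints": joint angles; "qd": joint speeds; "joint_torque": joint torques, N m; "tcp_pos": TCP position; "eef_rot": TCP orientation; "contact_force": force on the tool from outside, world axes, zero at the start; "moment": the same for the moment, N m; "gripper_width": finger opening in m.
Only numpy, scipy, OpenCV 4.12 (cv2) and the standard library are available. Lean on these libraries where they do the work, as an engineer would, in place of code of your own. Each camera call takes 0.05 s, during which the arm holds its last target.

## Working session

There is one attempt and no reset: what is moved stays moved. The work goes in short steps, Python scripts to look and compute and a tool call to move; the robot and the scene stay as the last step left them, time stands still between calls to the robot, and variables do not carry over. Pictures are saved under pics/ and viewed, and the job is handed in when it is done.

Besides the shell and the picture viewer there is one more tool, called after ">>>" in YAML: its name, and indented under it one key for each argument. step_arm: Moves the arm, as the interface text tells. Its arguments: {"type":"object","properties":{"steps":{"type":"array","items":{"type":"array"}},"fingers":{"type":"number"},"grip_force":{"type":"number"}},"required":["steps"]}

```bash
mkdir -p pics; ls
python3 - <<'E'
from plant import *
import cv2
print(get_state())
for n in ("side","top","wrist"):
    m=camera_model(n); print(n,m)
    cv2.imwrite(f"pics/{n}0.png",capture(n))
E
```

```text
pics
{'time_s': 0.0, 'joints': array([-5.07576461e+01,  2.05912410e+01,  6.33431118e-01, -2.08098999e-02,
       -7.01376323e+01, -1.65076858e+01]), 'qd': array([-0.08455293,  0.01063446, -0.05308398, -0.04639383, -0.05365417,
       -0.02281338]), 'joint_torque': array([-8.38932792e-04, -5.82712269e+01,  2.93046820e+01,  6.99698254e+00,
        6.74390380e-03, -1.74622232e-04]), 'tcp_pos': array([ 0.26066546, -0.62212383,  0.2446201 ]), 'eef_rot': array([ 94.9258625 ,  89.90257293, 117.65344392]), 'contact_force': array([-0.19242167,  0.77675288,  0.07961216]), 'moment': array([ 0.0072527 , -0.00224159, -0.03207036]), 'gripper_width': 0.08772869035396008}
side {'intrinsics': array([[568.10926655,   0.        , 312.49538304],
       [  0.        , 568.10926655, 235.73521832],
       [  0.        ,   0.        ,   1.        ]]), 'dist_coeffs': array([-0.04555893,  0.        ,  0.        ,  0.        ,  0.        ]), 'rvec': array([ 0.44203744, -2.35921834,  1.63360916]), 'tvec': array([0.43198628, 0.12549772, 1.1265285 ])}
top {'intrinsics': array([[589.58365847,   0.        , 318.8136462 ],
       [  0.        , 589.58365847, 247.73210008],
       [  0.        ,   0.        ,   1.        ]]), 'dist_coeffs': array([-0.06233367,  0.        ,  0.        ,  0.        ,  0.        ]), 'rvec': array([ 2.18432961, -2.16787345,  0.13242429]), 'tvec': array([-0.00538492,  0.51067612,  1.60873968])}
wrist {'intrinsics': array([[349.48084653,   0.        , 324.74630164],
       [  0.        , 349.48084653, 239.59487499],
       [  0.        ,   0.        ,   1.        ]]), 'dist_coeffs': array([-0.03741449,  0.        ,  0.        ,  0.        ,  0.        ]), 'rvec': array([-1.63550661, -2.45789255, -0.37472094]), 'tvec': array([ 0.67496336, -0.03762618,  0.39199469])}
```

View pics/top0.png

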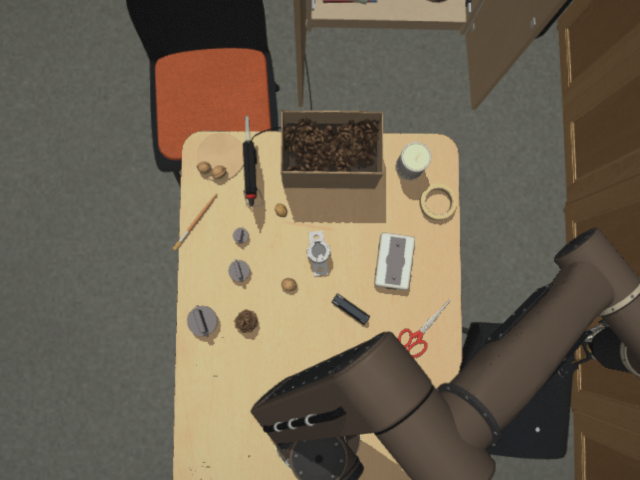

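View pics/side0.png

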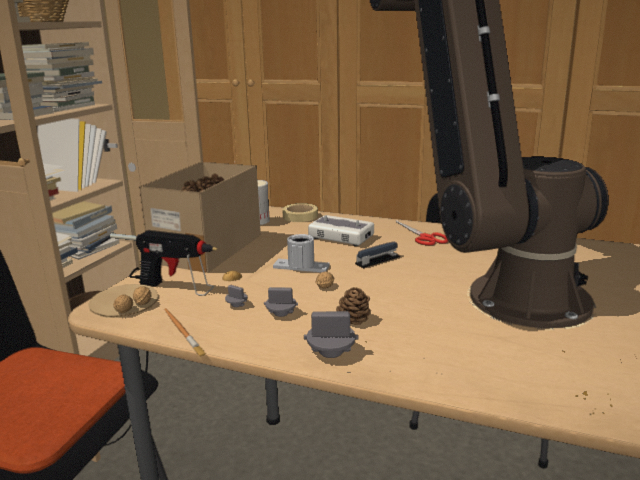

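View pics/wrist0.png

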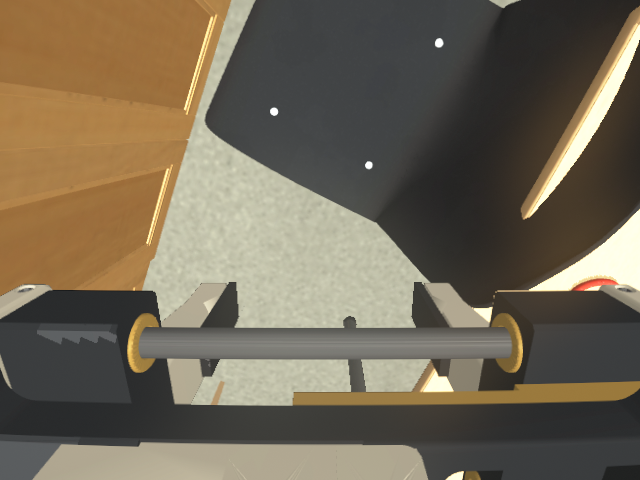

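Candidates for the lid in the top view: small (240,236), middle (239,271), large (202,321). Pinecone, nuts and the rest are bystanders. The middle one is meant. There is one cup (319,253) and one base (395,262). Next I'll check them in close crops.

```bash
cat > h.py <<'E'
from plant import *
import cv2, numpy as np
def ray(m,uv):
    K=m["intrinsics"];R=cv2.Rodrigues(m["rvec"])[0];t=m["tvec"]
    p=cv2.undistortPoints(np.array(uv,float).reshape(-1,1,2),K,m["dist_coeffs"],criteria=(3,50,1e-10)).reshape(-1,2)
    d=np.c_[p,np.ones(len(p))]@R; c=-R.T@t
    return c,d
def onz(m,uv,z):
    c,d=ray(m,uv); s=(z-c[2])/d[:,2]; return c+s[:,None]*d
def proj(m,P):
    return cv2.projectPoints(np.array(P,float).reshape(-1,1,3),m["rvec"],m["tvec"],m["intrinsics"],m["dist_coeffs"])[0].reshape(-1,2)
def crop(im,x0,y0,w,h,s):
    return cv2.resize(im[y0:y0+h,x0:x0+w],None,fx=s,fy=s,interpolation=cv2.INTER_CUBIC)
E
python3 - <<'E'
from h import *
t=cv2.imread("pics/top0.png")
cv2.imwrite("pics/c1.png",crop(t,180,220,130,100,6)[:600])
cv2.imwrite("pics/c2.png",crop(t,295,222,128,80,6))
m=camera_model("top")
print(onz(m,[(240,236),(239,271),(202,321),(319,253),(395,262)],0.03))
E
```

```text
Traceback (most recent call last):
  File "h.py", line 9, in onz
    c,d=ray(m,uv); s=(z-c[2])/d[:,2]; return c+s[:,None]*d
        ~~~^^^^^^
  File "h.py", line 5, in ray
    p=cv2.undistortPoints(np.array(uv,float).reshape(-1,1,2),K,m["dist_coeffs"],criteria=(3,50,1e-10)).reshape(-1,2)
      ~~~~~~~~~~~~~~~~~~~^^^^^^^^^^^^^^^^^^^^^^^^^^^^^^^^^^^^^^^^^^^^^^^^^^^^^^^^^^^^^^^^^^^^^^^^^^^^^
cv2.error: OpenCV(4.12.0) :-1: error: (-5:Bad argument) in function 'undistortPoints'
> Overload resolution failed:
>  - undistortPoints() got an unexpected keyword argument 'criteria'
>  - undistortPoints() got an unexpected keyword argument 'criteria'
```

View pics/c1.png

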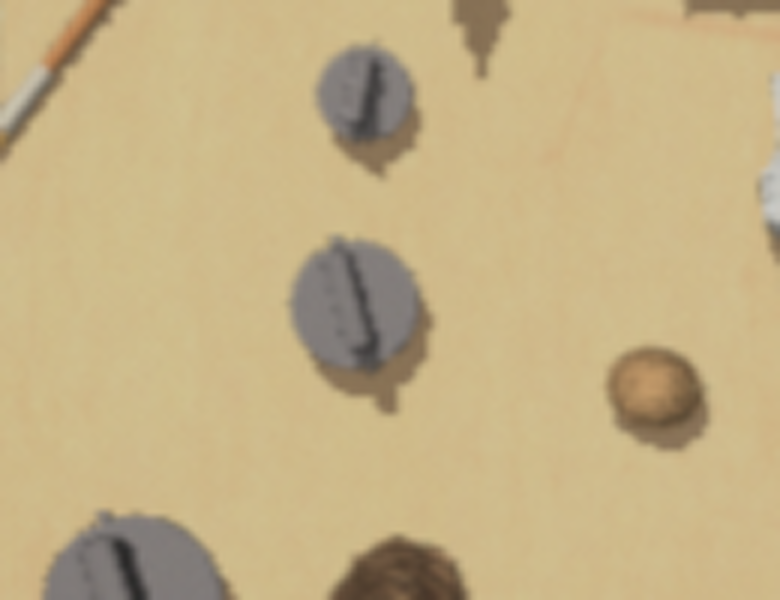

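View pics/c2.png

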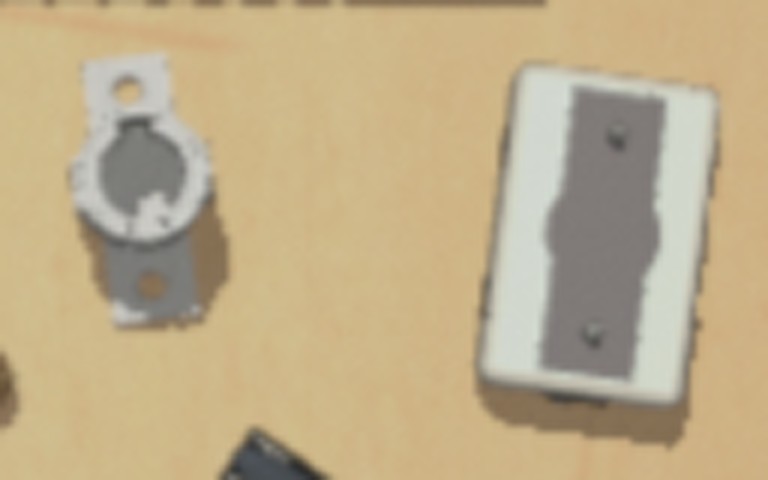

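The crops show the middle lid, with a disc about 21.5 px wide (60 mm) and its bar running (338,243) to (370,365). The cup's ear holes are at (127,90) and (151,287), and the base pegs at (617,137) and (593,335).

```bash
sed -i 's/,criteria=(3,50,1e-10)//' h.py
python3 - <<'E'
from h import *
m=camera_model("top")
f=lambda x0,y0,L:[(x0+(a+.5)/6-.5,y0+(b+.5)/6-.5) for a,b in L]
def pair(n,L,z):
    P=onz(m,L,z); d=P[1]-P[0]
    print(n,P.mean(0).round(4),"len",np.linalg.norm(d).round(4),"yaw",np.degrees(np.arctan2(d[1],d[0])).round(1))
pair("cup holes",f(295,222,[(151,287),(127,90)]),.008)
pair("base pegs",f(295,222,[(593,335),(617,137)]),.052)
pair("lid bar nubs?",f(180,220,[(370,365),(338,243)]),.024)
pair("lid disc x",f(180,220,[(291,306),(420,306)]),.024)
pair("lid disc y",f(180,220,[(356,371),(356,241)]),.024)
pair("cup top",f(295,222,[(72,175),(212,175)]),.07)
print(camera_model("top")["tvec"])
c,_=ray(m,[(1,1)]);print(c)
s=get_state();w=camera_model("wrist");c,d=ray(w,[(320,240)]);print("wristcam",c,d,s["tcp_pos"])
R=cv2.Rodrigues(w["rvec"])[0];print(R.round(3))
from scipy.spatial.transform import Rotation as Ro
T=Ro.from_euler("xyz",s["eef_rot"],degrees=True).as_matrix();print(T.round(3)); print("cam in tool",T.T@(c-s["tcp_pos"]),"camaxes in tool\n",(T.T@R.T).round(3))
E
```

```text
cup holes [0.4979 0.0011 0.008 ] len 0.0931 yaw 7.3
base pegs [ 0.4737 -0.2108  0.052 ] len 0.0913 yaw -7.3
lid bar nubs? [0.4466 0.2198 0.024 ] len 0.0584 yaw 15.8
lid disc x [0.4456 0.2191 0.024 ] len 0.0594 yaw -89.5
lid disc y [0.4457 0.2189 0.024 ] len 0.06 yaw 1.1
cup top [0.498  0.0007 0.07  ] len 0.063 yaw -89.5
[-0.00538492  0.51067612  1.60873968]
[0.34063423 0.02635598 1.65291747]
wristcam [ 0.18671422 -0.65416455  0.3847094 ] [[ 0.27994971  0.10368754 -0.95449612]] [ 0.26072597 -0.62224405  0.24483774]
[[-0.386  0.922  0.001]
 [ 0.881  0.369  0.297]
 [ 0.274  0.116 -0.955]]
[[-0.001 -0.386  0.922]
 [ 0.001  0.922  0.386]
 [-1.     0.001 -0.   ]]
cam in tool [-0.13986495 -0.00067332 -0.08061069] camaxes in tool
 [[ 0.    -0.297  0.955]
 [ 1.     0.    -0.   ]
 [-0.     0.955  0.297]]
```

```bash
cat >> h.py <<'E'
def st():
    s=get_state(); from scipy.spatial.transform import Rotation as Ro
    T=Ro.from_euler("xyz",s["eef_rot"],degrees=True).as_matrix()
    return s,T,np.degrees(np.arctan2(T[1,1],T[0,1]))
def plan(pos,phi):
    "units: first turn, then shifts (after the turn)"
    s,T,p=st(); turn=(p-phi)/6; a=np.radians(phi)
    d=np.array(pos)-s["tcp_pos"]
    print("t",round(s["time_s"],2),"tcp",s["tcp_pos"].round(4),"phi",round(p,2),"tilt",T[:,0].round(4),"F",s["contact_force"].round(1),"M",s["moment"].round(2),"w",round(s["gripper_width"],4))
    print("turn",round(turn,3),"x",round(-d[2]/.02,3),"y",round((d[0]*np.cos(a)+d[1]*np.sin(a))/.02,3),"z",round((d[0]*np.sin(a)-d[1]*np.cos(a))/.02,3))
E
python3 - <<'E'
from h import *
plan([.498,.001,.2],97.3)
E
```

```text
t 0.15 tcp [ 0.2607 -0.6222  0.2448] phi 112.73 tilt [-6.0e-04  1.1e-03 -1.0e+00] F [-0.4  0.  -0.3] M [0.   0.02 0.  ] w 0.0876
turn 2.571 x 2.242 y 29.402 z 15.727
```

>>> step_arm:
  steps:
    - [[0,0,0],0.86]
    - [[0,0,0],0.86]
    - [[0,0,0],0.85]
    - [[0,0.98,0.52],0]
    - [[0,0.98,0.52],0]
    - [[0,0.98,0.52],0]
    - [[0,0.98,0.52],0]
    - [[0,0.98,0.52],0]
    - [[0,0.98,0.52],0]
    - [[0,0.98,0.52],0]
    - [[0,0.98,0.52],0]
    - [[0,0.98,0.52],0]
    - [[0,0.98,0.52],0]
    - [[0,0.98,0.52],0]
    - [[0,0.98,0.52],0]
    - [[0,0.98,0.52],0]
    - [[0,0.98,0.52],0]
    - [[0,0.98,0.52],0]
    - [[0,0.98,0.52],0]
    - [[0,0.98,0.52],0]
  fingers: 0

```text
time_s: 1.82
tcp_pos: [0.3938, -0.2684, 0.2455]
eef_rot: [115.2, 90.0, 122.6]
contact_force: [0.9, -0.3, 0.0]
gripper_width: 0.0881
```

>>> step_arm:
  steps:
    - [[0.15,0.98,0.52],0]
    - [[0.15,0.98,0.52],0]
    - [[0.15,0.98,0.52],0]
    - [[0.15,0.98,0.52],0]
    - [[0.15,0.98,0.52],0]
    - [[0.15,0.98,0.52],0]
    - [[0.15,0.98,0.52],0]
    - [[0.15,0.98,0.52],0]
    - [[0.15,0.98,0.52],0]
    - [[0.15,0.98,0.52],0]
    - [[0.15,0.98,0.52],0]
    - [[0.15,0.98,0.52],0]
    - [[0.15,0.98,0.52],0]
    - [[0,0,0],0]
    - [[0,0,0],0]

```text
time_s: 3.07
tcp_pos: [0.4954, 0.0012, 0.2061]
eef_rot: [-168.8, 89.9, -161.3]
contact_force: [-0.3, -1.2, 0.4]
gripper_width: 0.0876
```

Run:
```python
from h import *
plan([.498,.001,.2],97.3)
cv2.imwrite("pics/w1.png",capture("wrist"))
```

```text
t 3.07 tcp [0.4954 0.0012 0.2061] phi 97.41 tilt [-9.e-04 -3.e-04 -1.e+00] F [-0.3 -1.2  0.4] M [-0.01  0.05  0.02] w 0.0876
turn 0.019 x 0.305 y -0.026 z 0.126
```

View pics/w1.png

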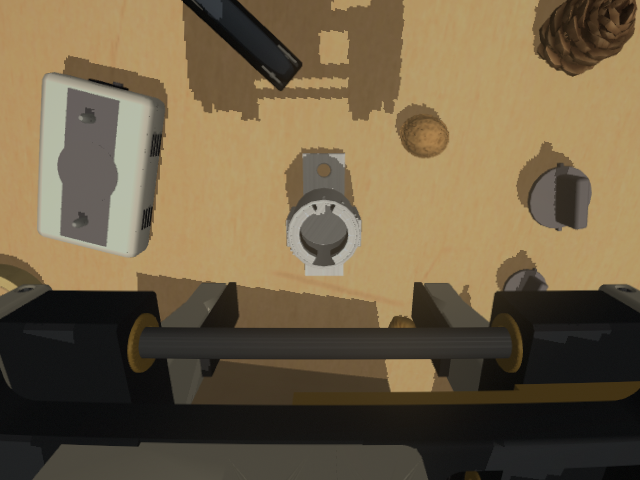

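The wrist view shows the cup rim at about (324,231) and an ear hole at (324,170). The base pegs are near (88,113) and (81,217), and the middle lid is at (562,197). I'll zoom in on these to refine.

Run:
```python
from h import *
t=cv2.imread("pics/w1.png")
a=crop(t,274,140,100,145,4);b=crop(t,30,65,140,200,3)[:580];c=crop(t,500,140,110,140,4)
cv2.imwrite("pics/w1a.png",a);cv2.imwrite("pics/w1b.png",b);cv2.imwrite("pics/w1c.png",c)
```

```text
(no output)
```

View pics/w1a.png

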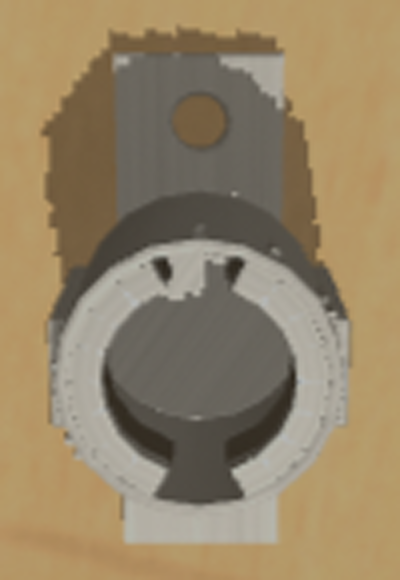

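View pics/w1b.png

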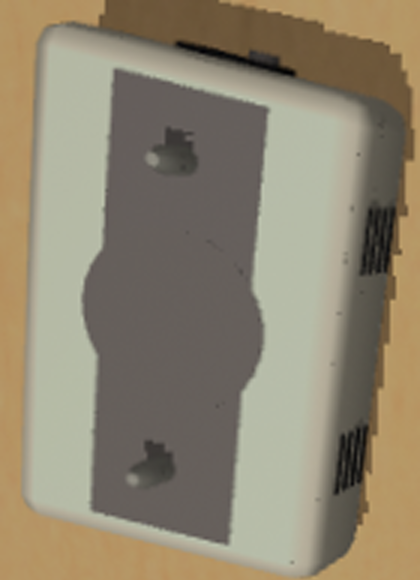

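View pics/w1c.png

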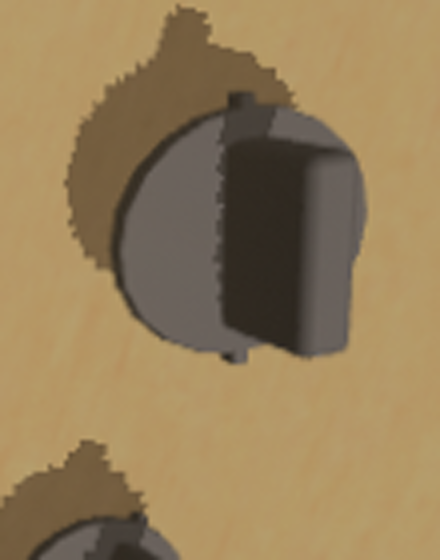

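Run:
```python
from h import *
w=camera_model("wrist"); 
def f(x0,y0,s,L): return [(x0+(a+.5)/s-.5,y0+(b+.5)/s-.5) for a,b in L]
def pair(n,L,z):
    P=onz(w,L,z); d=P[1]-P[0]
    print(n,P.mean(0).round(4),"len",np.linalg.norm(d).round(4),"yaw",np.degrees(np.arctan2(d[1],d[0])).round(1))
A=(274,140,4)
pair("rim x",f(*A,[(54,373),(347,373)]),.07)
pair("rim y",f(*A,[(200,240),(200,507)]),.07)
pair("slots",f(*A,[(201,263),(199,497)]),.07)
pair("plate end far",f(*A,[(115,54),(285,54)]),.008)
pair("plate end near",f(*A,[(123,544),(279,543)]),.008)
P=onz(w,f(*A,[(200,121)]),.008);print("hole",P)
B=(30,65,3)
pair("peg tips",f(*B,[(154,157),(132,480)]),.054)
pair("seat end far",f(*B,[(114,69),(270,107)]),.04)
pair("seat end near",f(*B,[(92,511),(228,545)]),.04)
C=(500,140,4)
pair("bar",f(*C,[(330,156),(325,353)]),.054)
pair("nubs",f(*C,[(240,97),(236,358)]),.021)
pair("nubs",f(*C,[(240,97),(236,358)]),.010)
pair("disc",f(*C,[(119,230),(366,230)]),.024)
pair("disc y",f(*C,[(236,106),(236,351)]),.024)
plan([.498,.001,.2],97.3)
```

```text
rim x [ 0.495  -0.0009  0.07  ] len 0.0603 yaw 97.4
rim y [ 0.496  -0.0009  0.07  ] len 0.0572 yaw 7.3
slots [ 0.4972 -0.0008  0.07  ] len 0.0503 yaw 6.8
plate end far [ 0.4352 -0.0089  0.008 ] len 0.0401 yaw 97.4
plate end near [0.5589 0.0072 0.008 ] len 0.0408 yaw 97.8
hole [[ 0.45070459 -0.00692077  0.008     ]]
peg tips [ 0.4742 -0.2135  0.054 ] len 0.0931 yaw -8.0
seat end far [ 0.409  -0.2047  0.04  ] len 0.0442 yaw 83.2
seat end near [ 0.54   -0.2224  0.04  ] len 0.0432 yaw 82.5
bar [0.4448 0.2177 0.054 ] len 0.0441 yaw 18.1
nubs [0.4451 0.2193 0.021 ] len 0.064 yaw 17.6
nubs [0.4461 0.2271 0.01  ] len 0.0661 yaw 17.6
disc [0.4444 0.2184 0.024 ] len 0.0606 yaw 97.7
disc y [0.445  0.2168 0.024 ] len 0.0597 yaw 18.4
t 3.12 tcp [0.4952 0.0006 0.2062] phi 97.37 tilt [-9.e-04 -3.e-04 -1.e+00] F [ 0.1 -1.1 -0.5] M [-0.03 -0.03 -0.04] w 0.0877
turn 0.012 x 0.312 y 0.001 z 0.143
```

>>> step_arm:
  steps:
    - [[0.8,-0.04,0.08],0]
    - [[0.9,0,0],0]
    - [[0.9,0,0],0]
    - [[0.9,0,0],0]
    - [[0.9,0,0],0]
    - [[0.9,0,0],0]
    - [[0.9,0,0],0]
    - [[0.9,0,0],0]
    - [[0.6,0,0],0]
    - [[0.5,0,0],0]
    - [[0,0,0],0]
    - [[0,0,0],0]

```text
time_s: 4.12
tcp_pos: [0.4967, -0.0009, 0.0425]
eef_rot: [-161.4, 89.9, -154.1]
contact_force: [-0.0, 0.4, 0.7]
gripper_width: 0.0874
```

Run:
```python
from h import *
plan([.4968,.0,.042],97.4)
cv2.imwrite("pics/w2.png",capture("wrist"))
```

```text
t 4.12 tcp [ 0.4967 -0.0009  0.0425] phi 97.27 tilt [-1.e-03 -5.e-04 -1.e+00] F [-0.   0.4  0.7] M [ 0.02 -0.03  0.03] w 0.0874
turn -0.021 x 0.025 y 0.046 z 0.009
```

View pics/w2.png

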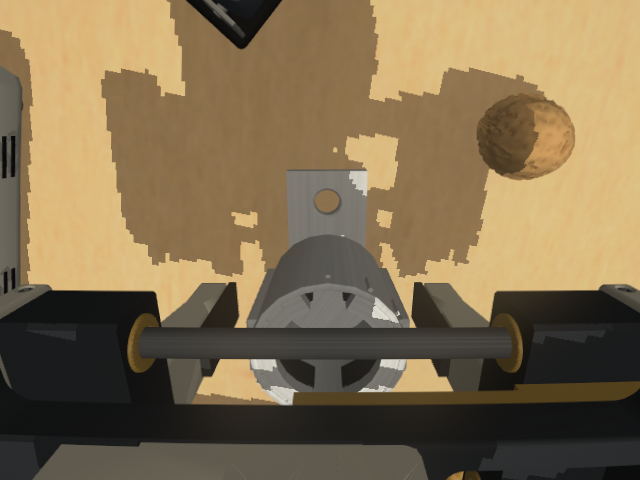

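The cup sits between the fingers, with its hole at (327,201), centred to within about 1 mm. Now I'll close and lift.

>>> step_arm:
  steps:
    - [[0,0,0],0]
    - [[0,0,0],0]
    - [[0,0,0],0]
    - [[0,0,0],0]
    - [[0,0,0],0]
    - [[0,0,0],0]
  fingers: 1
  grip_force: 30

```text
time_s: 4.67
tcp_pos: [0.4973, -0.0, 0.043]
eef_rot: [13.2, 90.0, 20.5]
contact_force: [-0.9, 1.1, 4.6]
gripper_width: 0.0625
```

Run:
```python
from h import *
plan([.4745,-.2136,.16],82.4)
w=camera_model("wrist");t=capture("wrist");cv2.imwrite("pics/w3.png",t);cv2.imwrite("pics/w3a.png",crop(t,230,150,200,150,4))
print(onz(w,[(327,201)],.008))
```

```text
t 4.67 tcp [ 0.4973 -0.      0.043 ] phi 97.33 tilt [ 6.e-04  2.e-04 -1.e+00] F [-0.9  1.1  4.6] M [ 0.36  0.47 -0.06] w 0.0625
turn 2.488 x -5.851 y -10.736 z 0.281
[[ 0.45122361 -0.00547138  0.008     ]]
```

View pics/w3a.png

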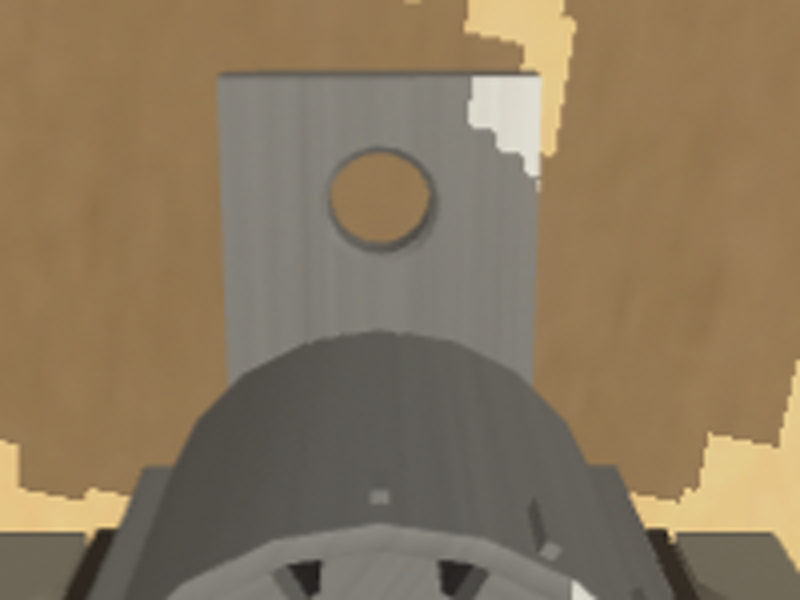

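Run:
```python
from h import *
w=camera_model("wrist")
s,T,p=st()
P=onz(w,[(325,199.2)],.008)[0]; print(P, T.T@(P-s["tcp_pos"]))
P=onz(w,[(230+218/4,150+75/4),(230+541/4,150+75/4)],.008); print((T.T@(P-s["tcp_pos"]).T).T)
```

```text
[ 0.45043648 -0.00659568  0.008     ] [ 0.03495423 -0.00053808 -0.04739785]
[[ 0.03494145 -0.02053536 -0.06262729]
 [ 0.03494717  0.01932914 -0.06262861]]
```

>>> step_arm:
  steps:
    - [[-0.5,0,0],0]
    - [[-0.8,0,0],0]
    - [[-0.9,0,0],0]
    - [[-0.9,0,0],0]
    - [[-0.9,0,0],0]
    - [[-0.9,0,0],0]
    - [[-0.9,0,0],0.83]
    - [[0,0,0],0.83]
    - [[0,0,0],0.83]
    - [[0,-0.5,0.02],0]
    - [[0,-0.9,0.02],0]
    - [[0,-0.9,0.02],0]
    - [[0,-0.9,0.03],0]
    - [[0,-0.9,0.03],0]
    - [[0,-0.9,0.03],0]
    - [[0,-0.9,0.03],0]
    - [[0,-0.9,0.03],0]
    - [[0,-0.9,0.03],0]
    - [[0,-0.9,0.03],0]
    - [[0,-0.9,0.03],0]

```text
time_s: 6.38
tcp_pos: [0.4768, -0.1905, 0.1579]
eef_rot: [177.0, 89.9, 169.5]
contact_force: [0.2, 0.0, -2.4]
gripper_width: 0.063
```

>>> step_arm:
  steps:
    - [[0,-0.9,0],0]
    - [[0,-0.34,0],0]
    - [[0,0,0],0]
    - [[0,0,0],0]

```text
time_s: 6.72
tcp_pos: [0.4739, -0.2142, 0.158]
eef_rot: [172.3, 89.9, 164.7]
contact_force: [0.0, 0.3, -3.2]
gripper_width: 0.0627
```

Run:
```python
from h import *
plan([.4745,-.2136,.12],82.4)
t=capture("wrist");cv2.imwrite("pics/w4.png",t)
```

```text
t 6.72 tcp [ 0.4739 -0.2142  0.158 ] phi 82.36 tilt [-1.1e-03  3.0e-04 -1.0e+00] F [ 0.   0.3 -3.2] M [ 0.04 -0.01 -0.01] w 0.0627
turn -0.006 x 1.899 y 0.033 z 0.025
```

View pics/w4.png

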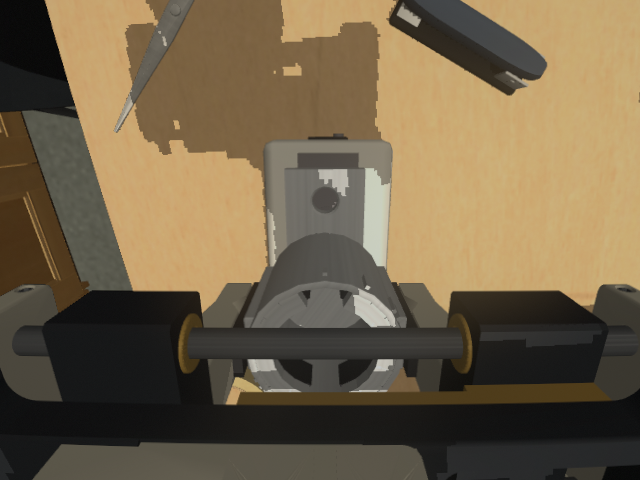

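The cup is held over the base, with the hole at (326,200). Going down to just above the pegs for a look.

>>> step_arm:
  steps:
    - [[0.8,0.05,0.07],0]
    - [[0.9,0,0],0]
    - [[0.7,0,0],0]
    - [[0.35,0,0],0]
    - [[0,0,0],0]
    - [[0,0,0],0]

```text
time_s: 7.27
tcp_pos: [0.4763, -0.2127, 0.1037]
eef_rot: [-152.4, 90.0, -159.9]
contact_force: [0.6, -0.0, -2.6]
gripper_width: 0.0626
```

Run:
```python
from h import *
plan([.4745,-.2136,.083],82.4)
t=capture("wrist");cv2.imwrite("pics/w5.png",t);cv2.imwrite("pics/w5a.png",crop(t,230,130,200,150,4))
s=capture("side");cv2.imwrite("pics/s5.png",crop(s,290,190,120,80,6))
w=camera_model("wrist")
for z in (.054,.061): print(proj(w,[[.4745-.046*np.cos(np.radians(7.6)),-.2136+.046*np.sin(np.radians(7.6)),z]]))
```

```text
t 7.27 tcp [ 0.4763 -0.2127  0.1037] phi 82.44 tilt [-5.e-04 -2.e-04 -1.e+00] F [ 0.6 -0.  -2.6] M [-0.12 -0.04  0.02] w 0.0626
turn 0.007 x 1.036 y -0.055 z -0.083
[[324.11116009 191.97772631]]
[[324.09056929 194.20737811]]
```

View pics/w5a.png

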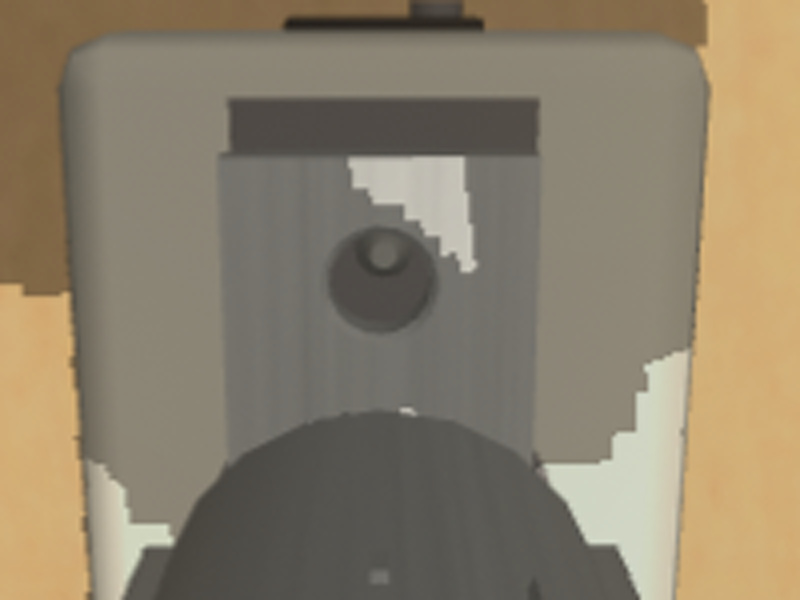

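View pics/s5.png

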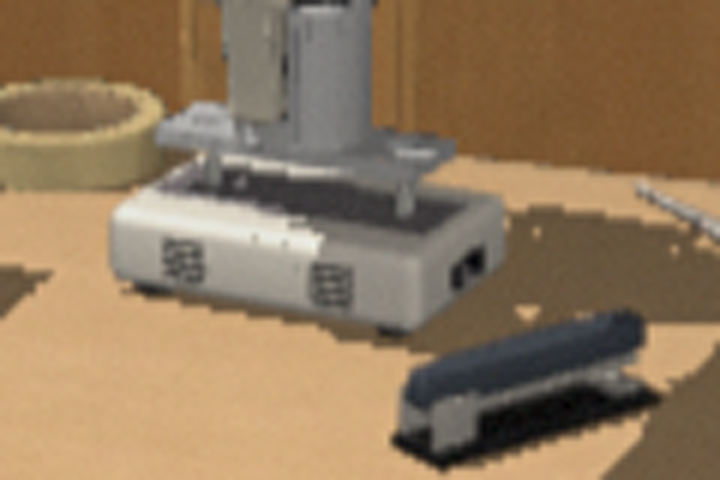

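The peg tip at crop (384,252) shows inside the hole at (382,280). I'll compute the offset at the proper heights.

Run:
```python
from h import *
w=camera_model("wrist");s,T,p=st()
c=lambda a,b:(230+(a+.5)/4-.5,130+(b+.5)/4-.5)
z0=s["tcp_pos"][2]-.0425
h=onz(w,[c(382.5,280)],z0+.008)[0]; g=onz(w,[c(384,251)],.054)[0]
print("hole",h,"peg",g,"peg-hole in tool",T.T@(g-h))
# foot/seat widths for yaw: plate far edge centre vs seat far edge centre
a=onz(w,[c(219,155),c(540,155)],z0+.008); b=onz(w,[c(229,98),c(539,98)],.04)
for q in(a,b): print((T.T@(q-s["tcp_pos"]).T).T[:,1:], np.linalg.norm(q[1]-q[0]))
```

```text
hole [ 0.43015249 -0.20707814  0.06996712] peg [ 0.42923036 -0.20672357  0.054     ] peg-hole in tool [ 0.01596573  0.00023207 -0.00098299]
[[-0.02043443 -0.06268878]
 [ 0.01905284 -0.0626885 ]] 0.03948727029172442
[[-0.02215293 -0.067697  ]
 [ 0.02203607 -0.06769949]] 0.04418900660671195
```

>>> step_arm:
  steps:
    - [[0,0.02,-0.05],0]
    - [[0.3,0,0],0]
    - [[0.3,0,0],0]
    - [[0.2,0,0],0]
    - [[0,0,0],0]
    - [[0,0,0],0]

```text
time_s: 7.87
tcp_pos: [0.4748, -0.2126, 0.0871]
eef_rot: [-173.7, 89.9, 178.7]
contact_force: [0.1, 0.4, -2.5]
gripper_width: 0.0625
```

>>> step_arm:
  steps:
    - [[0.1,0,0],0]
    - [[0.1,0,0],0]
    - [[0,0,0],0]
    - [[0,0,0],0]

```text
time_s: 8.2
tcp_pos: [0.4751, -0.2126, 0.0835]
eef_rot: [-170.1, 90.0, -177.7]
contact_force: [0.0, -0.0, -1.6]
gripper_width: 0.0629
```

Run:
```python
from h import *
plan([.4745,-.2136,.083],82.4)
t=capture("wrist");cv2.imwrite("pics/w6.png",t);cv2.imwrite("pics/w6a.png",crop(t,230,130,200,150,4))
s=capture("side");cv2.imwrite("pics/s6.png",crop(s,290,190,120,80,6))
```

```text
t 8.2 tcp [ 0.4751 -0.2126  0.0835] phi 82.38 tilt [-1.e-04 -0.e+00 -1.e+00] F [ 0.  -0.  -1.6] M [-0.01 -0.01 -0.01] w 0.0629
turn -0.004 x 0.025 y -0.056 z -0.025
```

View pics/w6a.png

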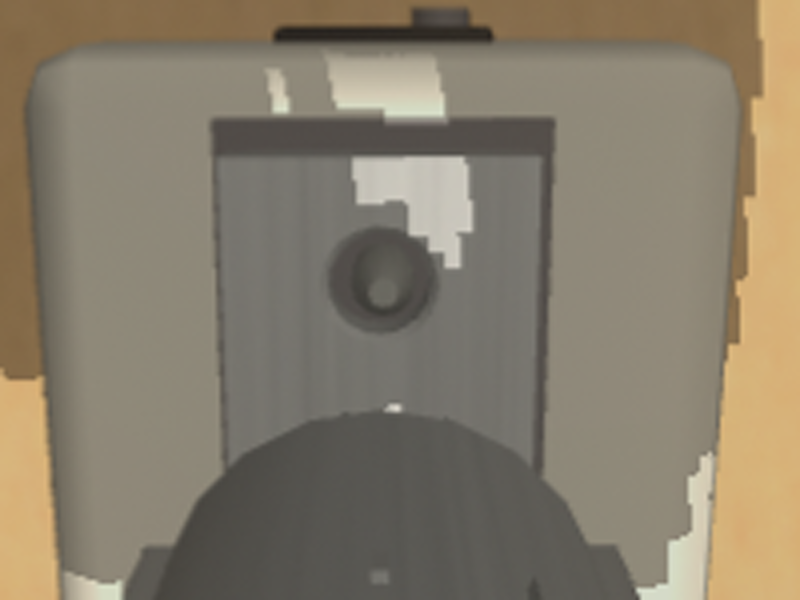

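View pics/s6.png

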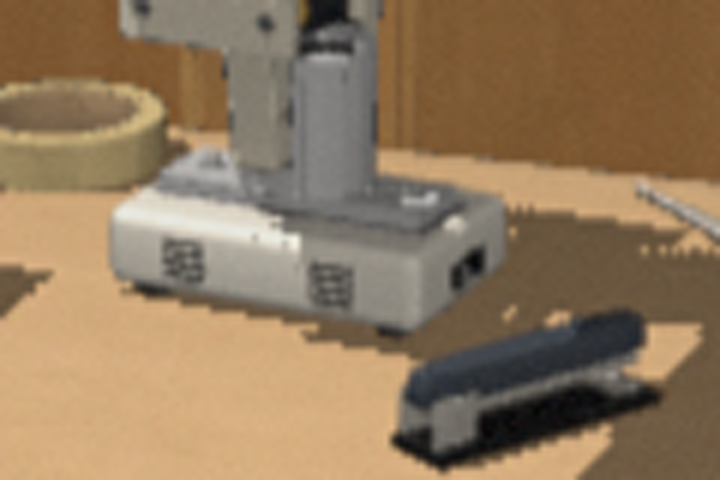

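The peg stands in the far hole and the foot is almost on the seat. I'll press it slightly, then release.

>>> step_arm:
  steps:
    - [[0.05,0,0],0]
    - [[0.03,0,0],0]
    - [[0,0,0],0]

```text
time_s: 8.55
tcp_pos: [0.4754, -0.2126, 0.083]
eef_rot: [-15.1, 90.0, -22.7]
contact_force: [-3.2, 1.2, 9.1]
gripper_width: 0.0627
```

>>> step_arm:
  steps:
    - [[0,0,0],0]
    - [[0,0,0],0]
    - [[0,0,0],0]
    - [[0,0,0],0]
    - [[0,0,0],0]
  fingers: 0

```text
time_s: 8.97
tcp_pos: [0.4753, -0.2126, 0.0819]
eef_rot: [-28.7, 90.0, -36.3]
contact_force: [-0.7, 0.3, -1.1]
gripper_width: 0.0859
```

Run:
```python
from h import *
plan([.4447,.218,.2],107.8)
t=capture("wrist");cv2.imwrite("pics/w7.png",t)
```

```text
t 8.97 tcp [ 0.4753 -0.2126  0.0819] phi 82.38 tilt [ 1.e-04 -1.e-04 -1.e+00] F [-0.7  0.3 -1.1] M [-0.05 -0.07 -0.  ] w 0.0859
turn -4.237 x -5.903 y 20.965 z 5.127
```

View pics/w7.png

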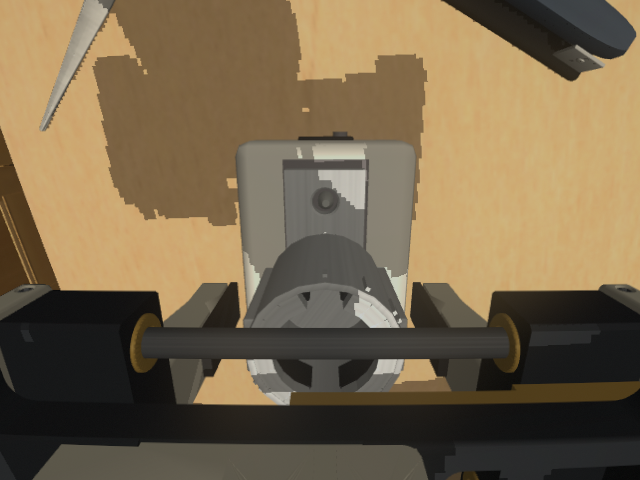

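Seated: the force rose to about 11 N at the expected height, and the fingers are clear. I'll rise straight up and measure the mouth.

>>> step_arm:
  steps:
    - [[-0.5,0,0],0]
    - [[-0.8,0,0],0]
    - [[-0.9,0,0],0]
    - [[-0.9,0,0],0]
    - [[-0.9,0,0],0]
    - [[-0.9,0,0],0]
    - [[-0.9,0,0],0]
    - [[-0.9,0,0],0]
    - [[-0.5,0,0],0]
    - [[0,0,0],0]

```text
time_s: 9.85
tcp_pos: [0.4763, -0.2128, 0.2288]
eef_rot: [-2.9, 89.7, -10.5]
contact_force: [-0.5, -0.1, 0.1]
gripper_width: 0.0873
```

Run:
```python
from h import *
plan([.4447,.218,.2],107.8)
t=capture("wrist");cv2.imwrite("pics/w8.png",t);cv2.imwrite("pics/w8a.png",crop(t,255,130,140,145,4))
w=camera_model("wrist");np.save("w8.npy",np.r_[w["rvec"],w["tvec"]])
```

```text
t 9.85 tcp [ 0.4763 -0.2128  0.2288] phi 82.39 tilt [ 4.5e-03 -8.0e-04 -1.0e+00] F [-0.5 -0.1  0.1] M [-0.01 -0.08  0.  ] w 0.0873
turn -4.235 x 1.442 y 20.994 z 5.081
```

View pics/w8a.png

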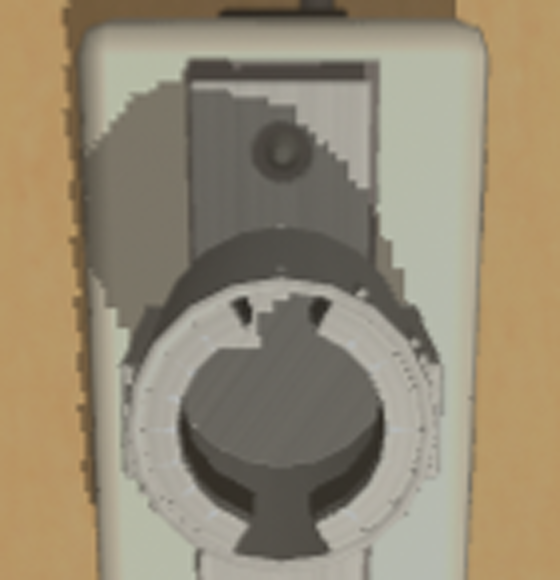

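View pics/w8.png

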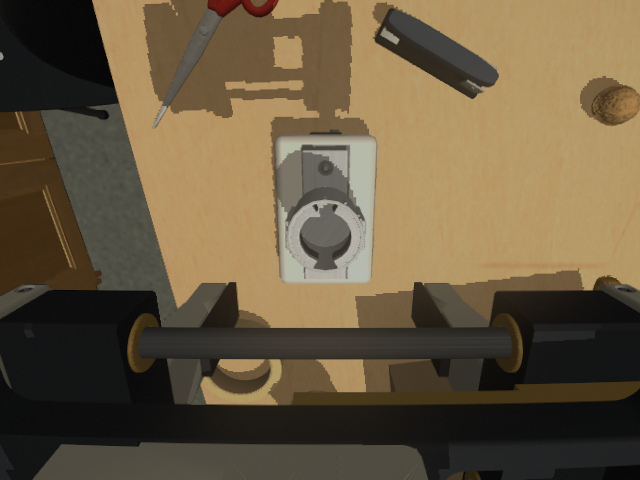

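The cup sits on the base with the slots along the base's x. In the crop the rim spans x 132–434 and y 278–562, and the slots are at (281,292) and (282,556).

Run:
```python
from h import *
w=camera_model("wrist")
v=np.load("w8.npy");w["rvec"]=v[:3];w["tvec"]=v[3:]
def f(L): return [(255+(a+.5)/4-.5,130+(b+.5)/4-.5) for a,b in L]
def pair(n,L,z):
    P=onz(w,L,z); d=P[1]-P[0]
    print(n,P.mean(0).round(4),"len",np.linalg.norm(d).round(4),"yaw",np.degrees(np.arctan2(d[1],d[0])).round(1))
pair("rim x",f([(132,420),(434,420)]),.11)
pair("rim y",f([(282,278),(282,562)]),.11)
pair("open x",f([(180,425),(384,425)]),.11)
pair("slots",f([(280.5,292),(282,554)]),.11)
pair("plate far",f([(188,82),(370,82)]),.048)
```

```text
rim x [ 0.4717 -0.2121  0.11  ] len 0.0579 yaw 82.4
rim y [ 0.4726 -0.2124  0.11  ] len 0.0569 yaw -7.6
open x [ 0.4727 -0.2124  0.11  ] len 0.0392 yaw 82.4
slots [ 0.473  -0.2126  0.11  ] len 0.0525 yaw -7.3
plate far [ 0.4124 -0.2049  0.048 ] len 0.0404 yaw 82.4
```

>>> step_arm:
  steps:
    - [[0,0,0],-0.85]
    - [[0,0,0],-0.85]
    - [[0,0,0],-0.85]
    - [[0,0,0],-0.85]
    - [[0,0,0],-0.84]
    - [[0,0.7,0.2],0]
    - [[0,0.9,0.22],0]
    - [[0,0.9,0.22],0]
    - [[0,0.9,0.22],0]
    - [[0,0.9,0.22],0]
    - [[0,0.9,0.22],0]
    - [[0,0.9,0.22],0]
    - [[0,0.9,0.22],0]
    - [[0,0.9,0.22],0]
    - [[0,0.9,0.22],0]
    - [[0,0.9,0.22],0]
    - [[0,0.9,0.22],0]
    - [[0,0.9,0.22],0]
    - [[0,0.9,0.22],0]
    - [[0,0.9,0.22],0]

```text
time_s: 11.57
tcp_pos: [0.4554, 0.0614, 0.2247]
eef_rot: [-176.8, 89.9, -159.0]
contact_force: [0.4, -0.1, 0.7]
gripper_width: 0.0874
```

>>> step_arm:
  steps:
    - [[0,0.9,0.22],0]
    - [[0.2,0.9,0.22],0]
    - [[0.2,0.9,0.22],0]
    - [[0.2,0.9,0.22],0]
    - [[0.2,0.9,0.22],0]
    - [[0.2,0.9,0.22],0]
    - [[0.2,0.9,0.22],0]
    - [[0.2,0.9,0.22],0]
    - [[0.2,0.5,0.17],0]
    - [[0,0,0],0]
    - [[0,0,0],0]
    - [[0,0,0],0]

```text
time_s: 12.57
tcp_pos: [0.4456, 0.2185, 0.1936]
eef_rot: [-152.0, 89.9, -134.2]
contact_force: [0.5, -0.1, -0.2]
gripper_width: 0.0873
```

Run:
```python
from h import *
plan([.4447,.218,.039],107.8)
t=capture("wrist");cv2.imwrite("pics/w9.png",t);cv2.imwrite("pics/w9a.png",crop(t,255,150,140,145,4))
w=camera_model("wrist");np.save("w9.npy",np.r_[w["rvec"],w["tvec"]])
```

```text
t 12.57 tcp [0.4456 0.2185 0.1936] phi 107.81 tilt [-8.e-04 -8.e-04 -1.e+00] F [ 0.5 -0.1 -0.2] M [ 0.02 -0.05  0.  ] w 0.0873
turn 0.002 x 7.728 y -0.009 z -0.052
```

View pics/w9a.png

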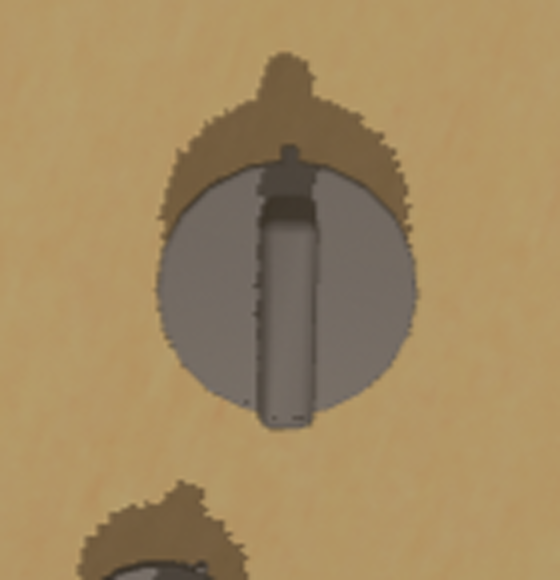

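View pics/w9.png

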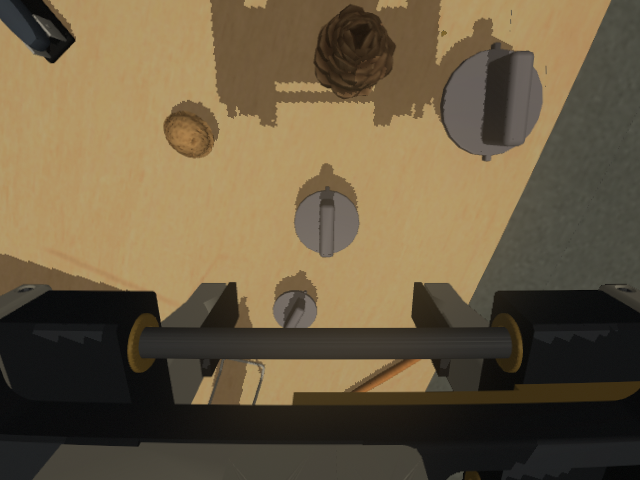

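Run:
```python
from h import *
w=camera_model("wrist")
s,T,p=st()
def f(L): return [(255+(a+.5)/4-.5,150+(b+.5)/4-.5) for a,b in L]
def pair(n,L,z):
    P=onz(w,L,z); d=P[1]-P[0]
    print(n,P.mean(0).round(4),"len",np.linalg.norm(d).round(4),"yaw",np.degrees(np.arctan2(d[1],d[0])).round(1), "tool",(T.T@(P.mean(0)-s["tcp_pos"])).round(4))
pair("bar",f([(291,225),(287,417)]),.054)
pair("discx",f([(160,290),(417,290)]),.024)
pair("discy",f([(288,163),(288,416)]),.024)
```

```text
bar [0.444  0.2189 0.054 ] len 0.0414 yaw 16.7 tool [ 0.1398  0.0011 -0.0015]
discx [0.4446 0.2192 0.024 ] len 0.0587 yaw 107.8 tool [ 0.1698  0.0011 -0.0008]
discy [0.4453 0.2193 0.024 ] len 0.0597 yaw 17.9 tool [ 1.698e-01  1.000e-03 -1.000e-04]
```

>>> step_arm:
  steps:
    - [[0.6,0.05,-0.03],0.1]
    - [[0.9,0,0],0]
    - [[0.9,0,0],0]
    - [[0.9,0,0],0]
    - [[0.9,0,0],0]
    - [[0.9,0,0],0]
    - [[0.9,0,0],0]
    - [[0.7,0,0],0]
    - [[0.4,0,0],0]
    - [[0.28,0,0],0]
    - [[0,0,0],0]
    - [[0,0,0],0]

```text
time_s: 13.62
tcp_pos: [0.4453, 0.2199, 0.0468]
eef_rot: [11.1, 90.0, 28.3]
contact_force: [-0.7, -0.1, 0.4]
gripper_width: 0.0875
```

Run:
```python
from h import *
plan([.4447,.2188,.046],107.2)
t=capture("wrist");cv2.imwrite("pics/w10.png",t)
```

```text
t 13.62 tcp [0.4453 0.2199 0.0468] phi 107.21 tilt [ 3.e-04  2.e-04 -1.e+00] F [-0.7 -0.1  0.4] M [-0.   -0.02  0.05] w 0.0875
turn 0.001 x 0.039 y -0.045 z -0.044
```

View pics/w10.png

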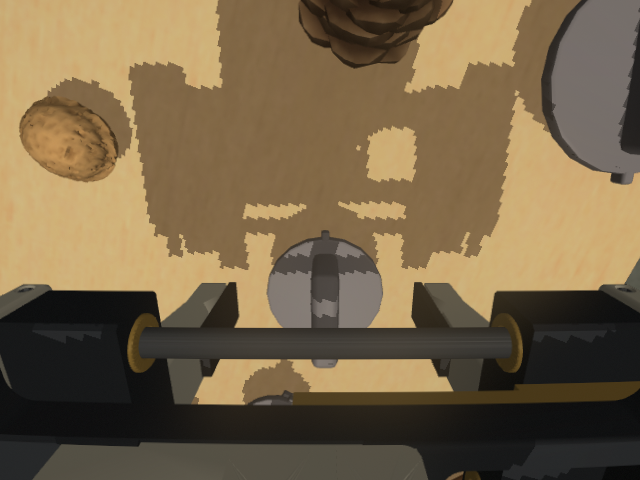

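The bar stands centred between the fingers at x≈325. Closing.

>>> step_arm:
  steps:
    - [[0,0,-0.03],0]
    - [[0,0,0],0]
    - [[0,0,0],0]
    - [[0,0,0],0]
    - [[0,0,0],0]
    - [[0,0,0],0]
    - [[0,0,0],0]
    - [[0,0,0],0]
  fingers: 1
  grip_force: 50

```text
time_s: 14.33
tcp_pos: [0.4444, 0.2198, 0.0463]
eef_rot: [-159.7, 90.0, -142.5]
contact_force: [-0.3, -0.1, -0.7]
gripper_width: 0.04
```

Run:
```python
from h import *
plan([.473,-.2126,.18],82.4)
w=camera_model("wrist");np.save("w11.npy",np.r_[w["rvec"],w["tvec"]])
t=capture("wrist");cv2.imwrite("pics/w11.png",t);cv2.imwrite("pics/w11a.png",crop(t,225,210,200,150,4))
```

```text
t 14.33 tcp [0.4444 0.2198 0.0463] phi 107.22 tilt [-0. -0. -1.] F [-0.3 -0.1 -0.7] M [0.04 0.   0.02] w 0.04
turn 4.136 x -6.683 y -21.24 z 4.277
```

View pics/w11a.png

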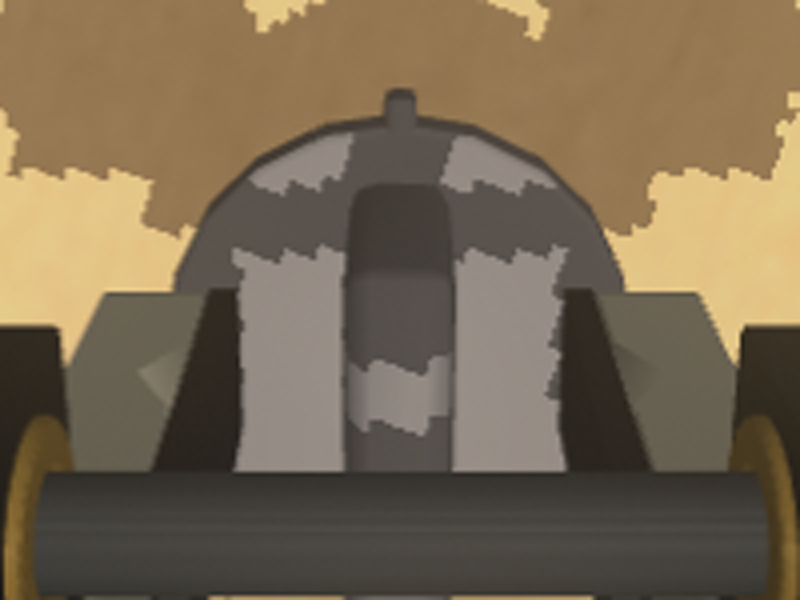

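Still closing (40 mm), so I'll wait a little more.

>>> step_arm:
  steps:
    - [[0,0,0],0]
    - [[0,0,0],0]
    - [[0,0,0],0]
    - [[0,0,0],0]
    - [[0,0,0],0]
    - [[0,0,0],0]
    - [[0,0,0],0]

```text
time_s: 14.97
tcp_pos: [0.4444, 0.2197, 0.0463]
eef_rot: [-164.1, 90.0, -146.9]
contact_force: [-0.4, -0.3, -0.4]
gripper_width: 0.0118
```

Run:
```python
from h import *
plan([.473,-.2126,.18],82.4)
w=camera_model("wrist");np.save("w11.npy",np.r_[w["rvec"],w["tvec"]])
t=capture("wrist");cv2.imwrite("pics/w12.png",t);cv2.imwrite("pics/w12a.png",crop(t,225,210,200,150,4))
```

```text
t 14.97 tcp [0.4444 0.2197 0.0463] phi 107.21 tilt [-1.e-04 -1.e-04 -1.e+00] F [-0.4 -0.3 -0.4] M [-0.01 -0.   -0.01] w 0.0118
turn 4.135 x -6.684 y -21.238 z 4.278
```

View pics/w12a.png

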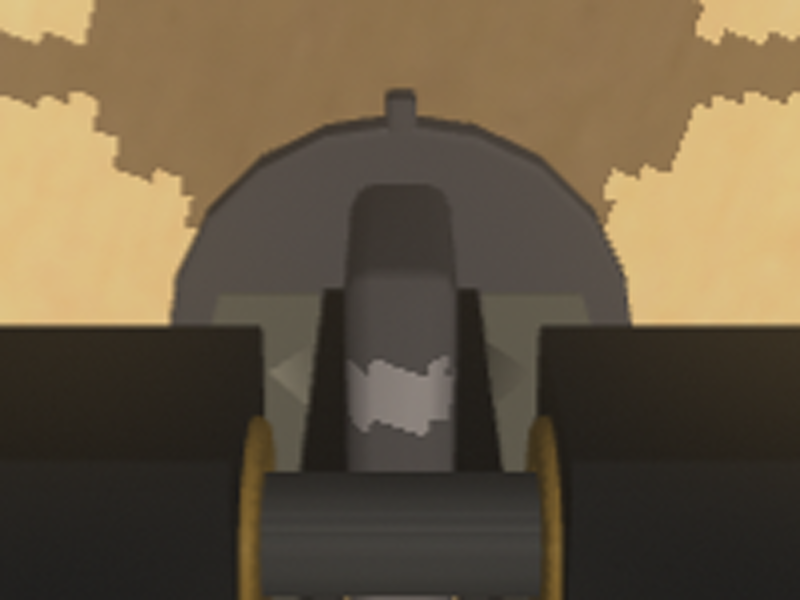

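Run:
```python
from h import *
w=camera_model("wrist");s,T,p=st()
def f(L): return [(225+(a+.5)/4-.5,210+(b+.5)/4-.5) for a,b in L]
for n,L,z,r in(("disc edge",[(401,117)],.024,.030),("bar far end",[(401,272)],.054,.023),("bar foot end",[(401,186)],.024,.023)):
    q=T.T@(onz(w,f(L),z)[0]-s["tcp_pos"]); print(n,q.round(4),"centre z",(q[2]+r).round(4))
```

```text
disc edge [ 0.0223 -0.0006 -0.0304] centre z -0.0004
bar far end [-0.0077 -0.0006 -0.023 ] centre z -0.0
bar foot end [ 0.0223 -0.0006 -0.0215] centre z 0.0015
```

>>> step_arm:
  steps:
    - [[-0.4,0,0],0]
    - [[-0.8,0,0],0]
    - [[-0.9,0,0],0]
    - [[-0.9,0,0],0]
    - [[-0.9,0,0],0]
    - [[-0.9,0,0],0]
    - [[-0.9,0,0],0.83]
    - [[-0.9,0,0],0.83]
    - [[0,0,0],0.83]
    - [[0,0,0],0.83]
    - [[0,0,0],0.81]
    - [[0,-0.6,0.1],0]
    - [[0,-0.9,0.2],0]
    - [[0,-0.9,0.2],0]
    - [[0,-0.9,0.2],0]
    - [[0,-0.9,0.2],0]
    - [[0,-0.9,0.2],0]
    - [[0,-0.9,0.2],0]
    - [[0,-0.9,0.2],0]
    - [[0,-0.9,0.2],0]

```text
time_s: 16.68
tcp_pos: [0.4572, 0.0592, 0.1788]
eef_rot: [37.9, 90.0, 30.5]
contact_force: [0.4, 0.9, -1.3]
gripper_width: 0.0119
```

Run:
```python
from h import *
plan([.473,-.2126,.18],82.4)
```

```text
t 16.68 tcp [0.4572 0.0592 0.1788] phi 82.55 tilt [ 1.e-04  0.e+00 -1.e+00] F [ 0.4  0.9 -1.3] M [-0.   -0.1  -0.02] w 0.0119
turn 0.025 x -0.061 y -13.365 z 2.582
```

>>> step_arm:
  steps:
    - [[0,-0.9,0.18],0.02]
    - [[0,-0.9,0.18],0]
    - [[0,-0.9,0.18],0]
    - [[0,-0.9,0.18],0]
    - [[0,-0.9,0.18],0]
    - [[0,-0.9,0.18],0]
    - [[0,-0.9,0.18],0]
    - [[0,-0.9,0.18],0]
    - [[0,-0.9,0.18],0]
    - [[0,-0.9,0.18],0]
    - [[0,-0.9,0.18],0]
    - [[0,-0.9,0.18],0]
    - [[0,-0.9,0.18],0]
    - [[0,-0.9,0.18],0]
    - [[0,-0.75,0.1],0]
    - [[0,0,0],0]
    - [[0,0,0],0]
    - [[0,0,0],0]

```text
time_s: 18.18
tcp_pos: [0.4733, -0.211, 0.1785]
eef_rot: [143.1, 90.0, 135.4]
contact_force: [0.4, -0.3, -0.4]
gripper_width: 0.0121
```

Run:
```python
from h import *
plan([.4738,-.2126,.16],82.4)
w=camera_model("wrist");np.save("w13.npy",np.r_[w["rvec"],w["tvec"]])
t=capture("wrist");cv2.imwrite("pics/w13.png",t);cv2.imwrite("pics/w13a.png",crop(t,225,130,200,150,4))
s=capture("side");cv2.imwrite("pics/s13.png",crop(s,290,160,120,90,6))
```

```text
t 18.18 tcp [ 0.4733 -0.211   0.1785] phi 82.33 tilt [-2.e-04  2.e-04 -1.e+00] F [ 0.4 -0.3 -0.4] M [-0.02 -0.01  0.05] w 0.0121
turn -0.012 x 0.925 y -0.079 z 0.033
```

View pics/w13.png

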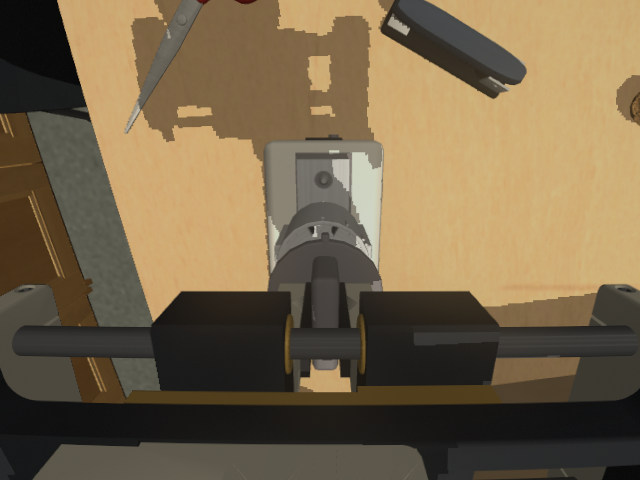

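View pics/s13.png

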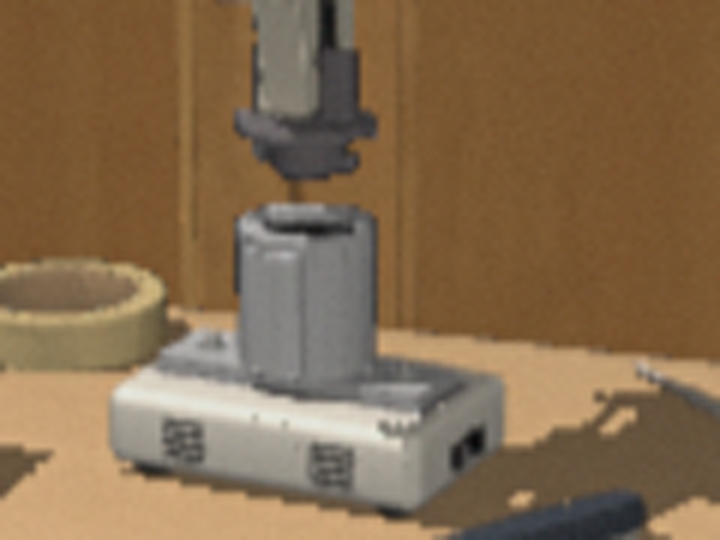

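>>> step_arm:
  steps:
    - [[0.5,-0.06,0.03],0]
    - [[0.25,0,0],0]
    - [[0,0,0],0]
    - [[0,0,0],0]

```text
time_s: 18.62
tcp_pos: [0.4739, -0.2119, 0.1626]
eef_rot: [-175.2, 89.9, 177.2]
contact_force: [0.4, 0.0, -1.2]
gripper_width: 0.0116
```

Run:
```python
from h import *
plan([.4738,-.2126,.16],82.4)
w=camera_model("wrist")
t=capture("wrist");cv2.imwrite("pics/w14.png",t);cv2.imwrite("pics/w14a.png",crop(t,225,150,200,150,4))
s=capture("side");cv2.imwrite("pics/s14.png",crop(s,290,160,120,90,6))
s=camera_model("side")
```

```text
t 18.62 tcp [ 0.4739 -0.2119  0.1626] phi 82.35 tilt [-1.6e-03  1.0e-04 -1.0e+00] F [ 0.4  0.  -1.2] M [-0.02 -0.06 -0.02] w 0.0116
turn -0.009 x 0.132 y -0.033 z 0.0
```

View pics/w14a.png

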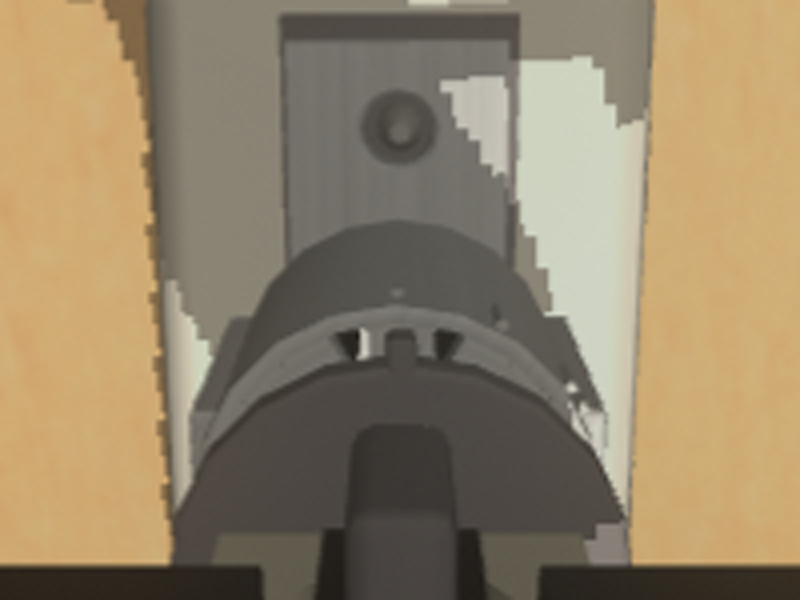

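View pics/s14.png

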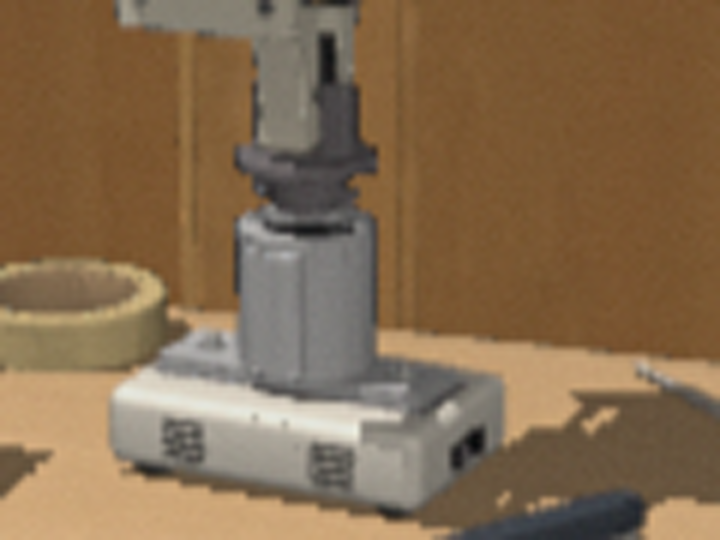

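The nub at (401) is centred over the slot at (399), so I'll lower the lid gently.

>>> step_arm:
  steps:
    - [[0.2,-0.01,0],0]
    - [[0.2,0,0],0]
    - [[0.2,0,0],0]
    - [[0.1,0,0],0]
    - [[0,0,0],0]

```text
time_s: 19.13
tcp_pos: [0.4738, -0.2124, 0.1486]
eef_rot: [179.5, 89.9, 171.9]
contact_force: [-0.4, 0.1, -0.8]
gripper_width: 0.0116
```

>>> step_arm:
  steps:
    - [[0.1,0,0],0]
    - [[0.1,0,0],0]
    - [[0.1,0,0],0]
    - [[0.05,0,0],0]
    - [[0,0,0],0]

```text
time_s: 19.55
tcp_pos: [0.4741, -0.2124, 0.1421]
eef_rot: [174.6, 90.0, 166.9]
contact_force: [-1.0, -0.7, -1.2]
gripper_width: 0.0117
```

>>> step_arm:
  steps:
    - [[0.08,0,0],0]
    - [[0.06,0,0],0]
    - [[0,0,0],0]

```text
time_s: 19.8
tcp_pos: [0.4741, -0.2124, 0.1393]
eef_rot: [165.2, 90.0, 157.5]
contact_force: [-0.5, 0.2, -1.2]
gripper_width: 0.0117
```

Run:
```python
from h import *
plan([.4738,-.2126,.1383],82.4)
t=capture("wrist");cv2.imwrite("pics/w15.png",t);cv2.imwrite("pics/w15a.png",crop(t,225,150,200,150,4))
s=capture("side");cv2.imwrite("pics/s15.png",crop(s,290,160,120,90,6))
```

```text
t 19.8 tcp [ 0.4741 -0.2124  0.1393] phi 82.31 tilt [-2.e-04  1.e-04 -1.e+00] F [-0.5  0.2 -1.2] M [ 0.01 -0.02  0.02] w 0.0117
turn -0.015 x 0.051 y -0.013 z -0.015
```

View pics/w15a.png

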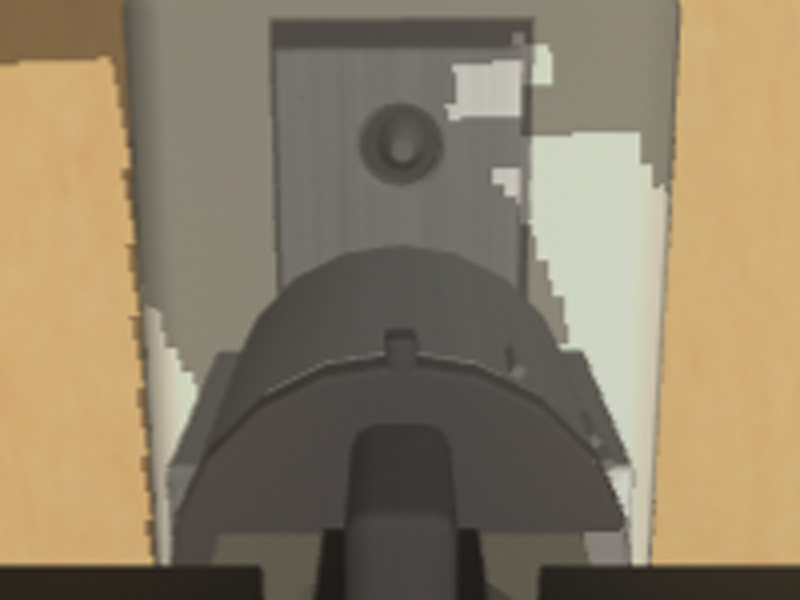

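View pics/s15.png

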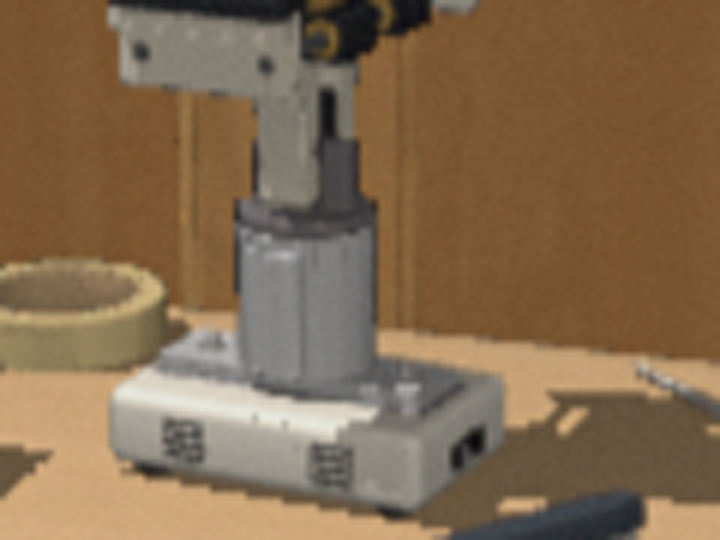

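The lid is inside with about 1 mm to go, and the single rib shows at crop (516,365). Pressing lightly to flush.

>>> step_arm:
  steps:
    - [[0.04,0,0],0]
    - [[0.03,0,0],0]
    - [[0,0,0],0]
    - [[0,0,0],0]

```text
time_s: 20.23
tcp_pos: [0.4744, -0.2125, 0.1383]
eef_rot: [-7.8, 90.0, -15.5]
contact_force: [-0.5, -0.4, 1.9]
gripper_width: 0.0113
```

Run:
```python
from h import *
plan([.4738,-.2126,.1383],82.4)
```

```text
t 20.23 tcp [ 0.4744 -0.2125  0.1383] phi 82.32 tilt [ 3.e-04 -1.e-04 -1.e+00] F [-0.5 -0.4  1.9] M [0.09 0.1  0.04] w 0.0113
turn -0.014 x 0.001 y -0.011 z -0.027
```

>>> step_arm:
  steps:
    - [[0.03,0,0],0]
    - [[0,0,0],0.4]
    - [[0,0,0],0.5]
    - [[0,0,0],0.5]
    - [[0,0,0],0.5]
    - [[0,0,0],0.5]
    - [[0,0,0],0.5]
    - [[0,0,0],0.5]
    - [[0,0,0],0.4]
    - [[0,0,0],0.4]
    - [[0,0,0],0.3]
    - [[0,0,0],0]
    - [[0,0,0],0]

```text
time_s: 21.32
tcp_pos: [0.4748, -0.2126, 0.1383]
eef_rot: [13.5, 89.9, -21.1]
contact_force: [-1.7, 0.5, 4.3]
gripper_width: 0.0115
```

Run:
```python
from h import *
plan([.4743,-.2125,.1383],48.9)
t=capture("wrist");cv2.imwrite("pics/w16.png",t);cv2.imwrite("pics/w16a.png",crop(t,225,150,200,150,4))
s=capture("side");cv2.imwrite("pics/s16.png",crop(s,290,160,120,90,6))
```

```text
t 21.32 tcp [ 0.4748 -0.2126  0.1383] phi 55.33 tilt [ 1.2e-03 -5.0e-04 -1.0e+00] F [-1.7  0.5  4.3] M [0.17 0.31 0.02] w 0.0115
turn 1.071 x 0.0 y -0.013 z -0.02
```

View pics/w16a.png

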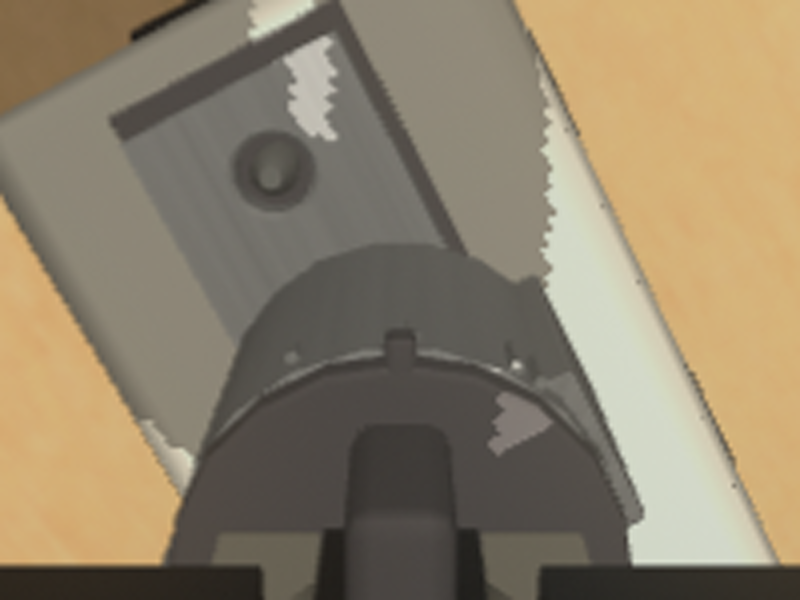

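View pics/s16.png

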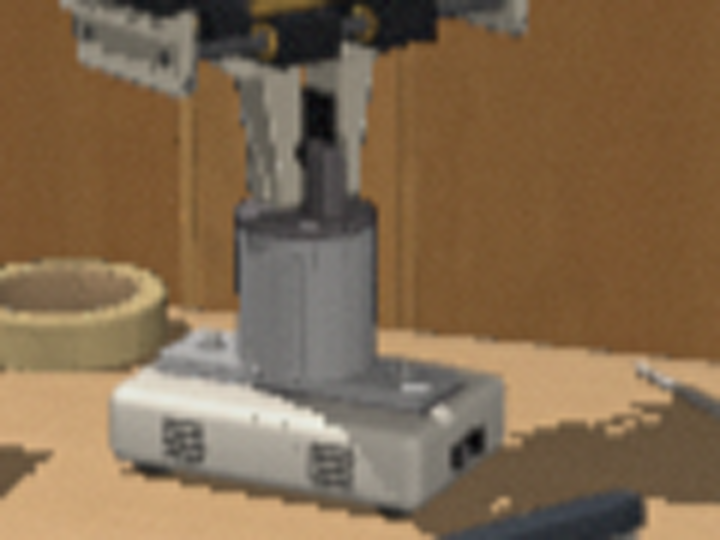

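>>> step_arm:
  steps:
    - [[0,0,0],0.3]
    - [[0,0,0],0.3]
    - [[0,0,0],0.3]
    - [[0,0,0],0.15]
    - [[0,0,0],0]
    - [[0,0,0],0]
    - [[0,0,0],0]
    - [[0,0,0],0]

```text
time_s: 22.08
tcp_pos: [0.4749, -0.2126, 0.1383]
eef_rot: [20.8, 89.9, -20.2]
contact_force: [-0.7, 0.9, 4.3]
gripper_width: 0.0117
```

Run:
```python
from h import *
plan([.4743,-.2125,.1383],48.9)
t=capture("wrist");cv2.imwrite("pics/w17.png",t);cv2.imwrite("pics/w17a.png",crop(t,225,150,200,150,4))
s=capture("side");cv2.imwrite("pics/s17.png",crop(s,310,160,70,90,6))
for i in range(4): plan([.4743,-.2125,.1383],48.9); capture("top")
w=camera_model("wrist");s,T,p=st()
def f(L): return [(225+(a+.5)/4-.5,150+(b+.5)/4-.5) for a,b in L]
```

```text
t 22.08 tcp [ 0.4749 -0.2126  0.1383] phi 49.05 tilt [ 1.4e-03 -5.0e-04 -1.0e+00] F [-0.7  0.9  4.3] M [0.08 0.26 0.1 ] w 0.0117
turn 0.025 x 0.0 y -0.015 z -0.025
t 22.18 tcp [ 0.4748 -0.2126  0.1383] phi 49.05 tilt [ 1.3e-03 -5.0e-04 -1.0e+00] F [ 0.  -0.7  5.6] M [0.15 0.32 0.07] w 0.0116
turn 0.025 x -0.0 y -0.013 z -0.024
t 22.23 tcp [ 0.4748 -0.2126  0.1383] phi 49.05 tilt [ 1.3e-03 -5.0e-04 -1.0e+00] F [-0.8  0.1  5. ] M [0.12 0.28 0.13] w 0.0119
turn 0.025 x -0.001 y -0.013 z -0.023
t 22.28 tcp [ 0.4748 -0.2126  0.1383] phi 49.05 tilt [ 1.3e-03 -5.0e-04 -1.0e+00] F [0.3 0.7 4.9] M [0.14 0.27 0.1 ] w 0.0116
turn 0.024 x -0.0 y -0.013 z -0.023
t 22.33 tcp [ 0.4748 -0.2126  0.1383] phi 49.05 tilt [ 1.3e-03 -6.0e-04 -1.0e+00] F [-0.4 -0.3  4.6] M [0.05 0.27 0.1 ] w 0.0118
turn 0.025 x 0.0 y -0.013 z -0.024
```

View pics/w17a.png

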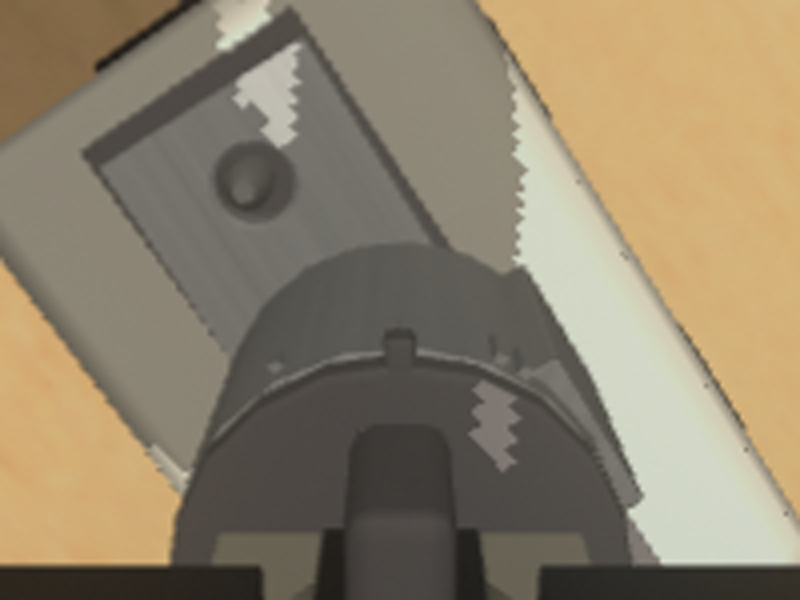

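View pics/s17.png

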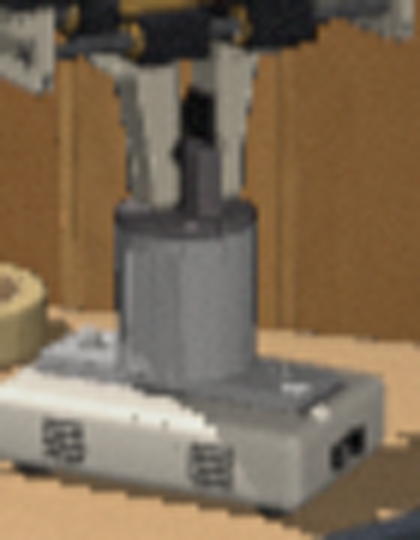

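The wrist moment about z is now about 0.10 N m, which fits the spring near half-way. I'll check the cup's own yaw, since it may have turned in the peg play.

Run:
```python
from h import *
w=camera_model("wrist");s,T,p=st()
def f(L): return [(225+(a+.5)/4-.5,150+(b+.5)/4-.5) for a,b in L]
def yaw(L,z):
    P=onz(w,f(L),z);d=P[1]-P[0];return P.round(4).tolist(),np.degrees(np.arctan2(d[1],d[0])).round(1)
print("plate far edge",yaw([(103,167),(295,42)],.048))
print("seat far edge",yaw([(84,152),(291,10)],.04))
print("seat right edge",yaw([(291,10),(440,240)],.04))
print("plate left edge",yaw([(103,167),(227,349)],.048))
h=onz(w,f([(256,181)]),.048)[0];pg=onz(w,f([(246,190)]),.054)[0];print("hole",h,"peg",pg)
d=np.array([.474,-.2125])-h[:2];print("hole->centre",np.degrees(np.arctan2(d[1],d[0])),np.linalg.norm(d),"lid x yaw",p-90)
```

```text
plate far edge ([[0.4109, -0.2226, 0.048], [0.4168, -0.185, 0.048]], np.float64(81.1))
seat far edge ([[0.4068, -0.2254, 0.04], [0.4126, -0.1828, 0.04]], np.float64(82.3))
seat right edge ([[0.4126, -0.1828, 0.04], [0.4584, -0.1895, 0.04]], np.float64(-8.2))
plate left edge ([[0.4109, -0.2226, 0.048], [0.4474, -0.2286, 0.048]], np.float64(-9.3))
hole [ 0.42929731 -0.2050576   0.048     ] peg [ 0.42891679 -0.20611254  0.054     ]
hole->centre -9.452286592294675 0.04531798756769147 lid x yaw -40.95056702362084
```

The cup has turned about 1.5° in the peg play, so the lid is at about 32° relative to it. The ring lags by 5–8°, so I'll add 2°.

>>> step_arm:
  steps:
    - [[0,0,0],0.2]
    - [[0,0,0],0.15]
    - [[0,0,0],0]
    - [[0,0,0],0]
    - [[0,0,0],0]
    - [[0,0,0],0]
    - [[0,0,0],0]
    - [[0,0,0],0]

```text
time_s: 23.05
tcp_pos: [0.4748, -0.2126, 0.1383]
eef_rot: [21.0, 89.9, -22.0]
contact_force: [-1.2, 0.7, 5.3]
gripper_width: 0.012
```

Run:
```python
from h import *
plan([.4743,-.2125,.1383],47)
t=capture("wrist");cv2.imwrite("pics/w18a.png",crop(t,225,150,200,150,4))
cv2.imwrite("pics/t18.png",capture("top"))
for i in range(6):
    print(get_state()["moment"].round(3)); capture("top")
```

```text
t 23.05 tcp [ 0.4748 -0.2126  0.1383] phi 46.95 tilt [ 1.3e-03 -5.0e-04 -1.0e+00] F [-1.2  0.7  5.3] M [0.11 0.26 0.11] w 0.012
turn -0.008 x -0.001 y -0.014 z -0.023
[0.05  0.239 0.062]
[0.125 0.301 0.115]
[0.208 0.31  0.11 ]
[0.154 0.324 0.092]
[0.137 0.287 0.105]
[0.158 0.273 0.124]
```

View pics/w18a.png

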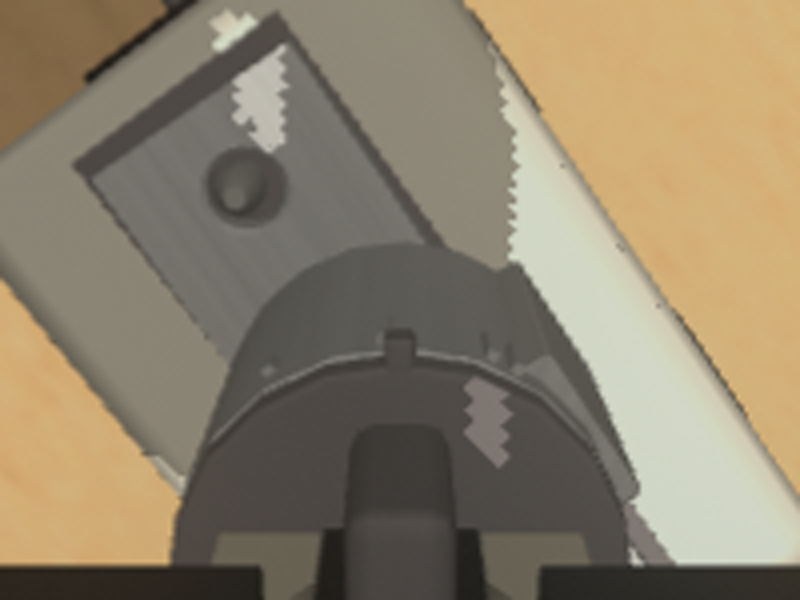

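View pics/t18.png

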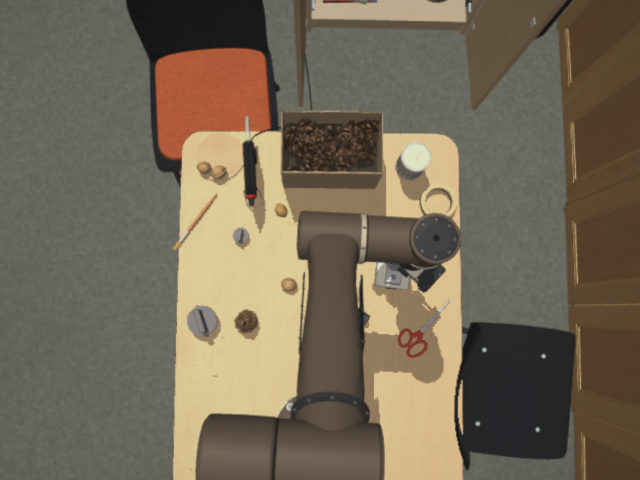

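The single rib shows just left of the nub, so the lid is slightly past 30° and clear of the two lock ribs. The moment averages about 0.10 N m, and the bystanders visible in the top view are where they were. Handing in.

Run:
```python
from h import *
print(close_job());
```

```text
the job is handed in; nothing more can be done
None
```

The job is handed in at about 23.5 s of the 64 s allowed. The cup is seated on the base, and the lid is in and held near the half-way (pulse) position. `close_job()` gave no verdict.

- **Cup:** I set it over both pegs, pressed it down until contact at about 10 N, and released it. The wrist view shows the far peg in its hole. The near peg was only seen from the side, where the foot looks flat on the base.
- **Lid:** I used the middle-sized one, lowered it through the slots to flush at the expected height, and turned it clockwise. It is still gripped at 50 N with a light downward push of about 5 N.
- **Twist angle:** the gripper turned the lid about 35.5° in all. The cup turned with it by about 1.5° in the peg play, so the lid is at about 34° relative to the cup. With its lag, I put the ring at about 0.44–0.51 rad, against 0.52 for half-way. I set the lid slightly past 30° on purpose to allow for that lag.
- **Last checks:** the wrist moment about z averages about 0.10 N m, which fits the spring just short of half-way. The lid's nub stands just past the single rib and short of the two lock ribs.
- **Not confirmed:** I could not read the ring angle directly. In the last top view the arm hides part of the table, but the shell, tape, nut and brush are where they were.

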